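Release, scan and pack the shaving-soap jars

ROBOT

A 7-joint arm with a two-finger parallel gripper is mounted at the origin on the work surface. World frame = base frame: x ahead of the robot, y to its left, z up, the work surface at z = 0. Lengths are in mm, angles in degrees, forces in N, time in s.
With the tool pointing down it reaches from about 425 to 925 mm from the base axis. Payload 6.8 kg.
Tool frame: the origin (TCP) lies midway between the tips of the shut fingers; the grasp point (between the pads) lies 19 mm behind it; z points along the fingers, y is the line along which they close (so a half turn about z gives the same grasp; the last joint's range is limited). The gripper opens to 88 mm and grips with 3 to 60 N. Pads are 20 mm wide; open, the fingers measure 115 mm over their backs; the gripper's body (75 mm by 178 mm) begins 61 mm behind the grasp point.
Start: joints at [-72.485, 27.33, 1.283, 89.118, -0.659, 63.558, -4.761], TCP at [271.41, 618.049, 222.664] pointing down, gripper open.
Joint ranges: [-169.35, 169.35], [-19.33, 120.38], [-80.79, 83.38], [13.8, 139.57], [-78.32, 258.32], [9.67, 109.79], [-169.56, 169.56]. Speed limits (degrees/s): [136.94, 136.94, 180, 180, 180, 180, 180].

INTERFACE

Orientations are given as a 3x3 rotation matrix whose columns are the frame's x, y, z axes.
In Python, from plant import manip gives the robot as it stands.
- The arm moves only by the tool drive_tool, never from a script. Its arguments are lists of equal length, an entry for each row: "dp": the shift along the tool's x, y, z in m, a list of three; "twist": the turn, a rotation vector about the tool's x, y, z in degrees, a list of three; "fingers": the opening, from 0 (shut) to 1 (fully open). In form: {"dp": [[x, y, z], ...], "twist": [[rx, ry, rz], ...], "fingers": [fingers, ...]}. A call has exactly 10 rows; each row is the pose to reach, as a shift and turn from the pose commanded when the call began, along the tool's axes at that moment; what a row does not reach only later rows make up. A row lasts 1/8 s, in which the tool goes at most 62.5 mm and 10.7 degrees, less where a joint would pass 70% of its speed; a pose out of reach is approached as far as the arm can. A call with a gripper value outside its range is refused whole. The fingers move at their own pace and stop on an object; "force" is the grip in N (left out, the last holds). Time passes only in rows, so rows that repeat a pose let the fingers close, or fill a call up. It gives the time, the measured TCP pose, the force, the opening and the grip force at its end, in the units of the state.
- manip.observe(): the state, without advancing time (a new reading comes with each control period).
- manip.get_image(name): name is "side" or "top" or "wrist"; returns a dict with "img" (400x640x3 uint8, blue, green, red), "depth" (400x640 float32, mm along the optical axis (not along the pixel's ray), 0 where there is no reading), "intrinsics" (3x3 intrinsics, pixels), "R" (3x3) and "t" (3): a world point X has camera coordinates R X + t; the wrist camera has in their place "tool_from_camera" (4x4, takes a point from camera to tool coordinates, whose origin is the TCP and whose axes are the flange's). Camera axes: x right, y down, z forward; pixel columns grow to the right and rows downward; lengths in mm; the calibration is good to about 2 mm. A picture is of the moment at which its call begins: read the wrist's pose just before it.
- manip.hand_in(): hands the job in; it is judged then, once.
The state is a dict: "time": time; "joint_positions": joint angles; "joint_vel": joint speeds; "tau": joint torques, N m; "ee_pos": TCP position; "orientation": TCP orientation; "ft_force": force on the tool from outside, world axes, zero at the start; "torque": the same for the moment, N m; "opening": finger opening in mm; "finger_force": force on a finger pad.
Only numpy, scipy, OpenCV 4.12 (cv2) and the standard library are available. Lean on these libraries where they do the work, as an engineer would, in place of code of your own. Each camera call takes 0.05 s, during which the arm holds its last target. There are 200 camera calls.

TASK

Push each soap jar down into its well until it springs up, and stand the jars upright on the label scanner, one to a marked spot, each with its label turned to face the scanner bar. When all the jars are standing there let go, press the scanner's start button fully down, and then pack all the jars upright on the floor of the cardboard tray. Leave the amber bottle and the black soap bar beyond the scanner where they are.

Things in the scene. Friction and masses are not known exactly. Their poses are not given: they have to be found in the camera images.
- jar0_mid (a point): squat round soap jar, 52 mm across, 50 mm tall, 100 g, amber glass, flat black lid. A white paper label covers one side; a 9 mm wide white paper strip runs from the lid's middle out over the rim to that label, so its side shows from above. Point: the jar's centre, 25 mm above its underside; z up, x out through the label, along the strip. Two or three jars are present; an absent one reads None
- jar1_mid (a point): squat round soap jar, 52 mm across, 50 mm tall, 100 g, amber glass, flat black lid. A white paper label covers one side; a 9 mm wide white paper strip runs from the lid's middle out over the rim to that label, so its side shows from above. Point: the jar's centre, 25 mm above its underside; z up, x out through the label, along the strip. Two or three jars are present; an absent one reads None
- jar2_mid (a point): squat round soap jar, 52 mm across, 50 mm tall, 100 g, amber glass, flat black lid. A white paper label covers one side; a 9 mm wide white paper strip runs from the lid's middle out over the rim to that label, so its side shows from above. Point: the jar's centre, 25 mm above its underside; z up, x out through the label, along the strip. Two or three jars are present; an absent one reads None
- well0 (a joint): lift plate of well 0. 0 = held down: its jar's lid is 1 mm above the block's top, no room for fingers beside it. It gives from about 4 N (6 N at the bottom, -0.008). Pushed 6 to 8 mm down and let go, it springs up to 0.038, lifting the jar, and stays up; it never latches again. An empty well's plate works alike and can be left alone
- well0_mouth (a point): centre of the mouth of well 0, at the top face of the wooden block (256 x 92 mm, 72 mm tall, fixed); the three round wells, 58 mm wide, lie 78 mm apart in a row along the block's x axis; z up. jar0, when present, starts in well 0
- well1 (a joint): lift plate of well 1. 0 = held down: its jar's lid is 1 mm above the block's top, no room for fingers beside it. It gives from about 4 N (6 N at the bottom, -0.008). Pushed 6 to 8 mm down and let go, it springs up to 0.038, lifting the jar, and stays up; it never latches again. An empty well's plate works alike and can be left alone
- well1_mouth (a point): centre of the mouth of well 1, at the top face of the wooden block (256 x 92 mm, 72 mm tall, fixed); the three round wells, 58 mm wide, lie 78 mm apart in a row along the block's x axis; z up. jar1, when present, starts in well 1
- well2 (a joint): lift plate of well 2. 0 = held down: its jar's lid is 1 mm above the block's top, no room for fingers beside it. It gives from about 4 N (6 N at the bottom, -0.008). Pushed 6 to 8 mm down and let go, it springs up to 0.038, lifting the jar, and stays up; it never latches again. An empty well's plate works alike and can be left alone
- well2_mouth (a point): centre of the mouth of well 2, at the top face of the wooden block (256 x 92 mm, 72 mm tall, fixed); the three round wells, 58 mm wide, lie 78 mm apart in a row along the block's x axis; z up. jar2, when present, starts in well 2
- spot0 (a point): middle of reading spot 0, a round outline 58 mm wide on the scanner's fixed base plate (its top 4 mm above the table; the point lies on it). The spots lie 95 mm apart along the scanner's y axis; z up; x points away from the scanner bar, so a label facing the bar points along -x of the spot. The bar's windows are 75 mm from the spots' middles
- spot1 (a point): middle of reading spot 1, a round outline 58 mm wide on the scanner's fixed base plate (its top 4 mm above the table; the point lies on it). The spots lie 95 mm apart along the scanner's y axis; z up; x points away from the scanner bar, so a label facing the bar points along -x of the spot. The bar's windows are 75 mm from the spots' middles
- spot2 (a point): middle of reading spot 2, a round outline 58 mm wide on the scanner's fixed base plate (its top 4 mm above the table; the point lies on it). The spots lie 95 mm apart along the scanner's y axis; z up; x points away from the scanner bar, so a label facing the bar points along -x of the spot. The bar's windows are 75 mm from the spots' middles
- scan_bar (a point): middle of the window face of the scanner bar, a white upright block 300 mm long (along y), 45 mm thick, its top 70 mm above the table, with a dark window opposite each spot; it stands on the robot's side of the spots, its windows facing along its +x axis
- scan_button (a joint): the scanner's round start button (28 mm wide) on top of the bar at the middle of its length: 0 = up, 0.006 = fully down, springs back, fully down takes 5 N; it counts as pressed past 0.004
- scan_button_top (a point): middle of the top of the start button
- tray_in (a point): centre of the inner floor of the packing tray, an open cardboard tray 276 mm (x) by 136 mm (y) outside, walls 6 mm thick and 24 mm tall, floor about 6 mm thick, fixed to the table; z up
- oil_bottle: a slim amber bottle, 40 mm across, 100 mm tall, not part of the job; its origin is the centre of its underside
- soap_bar_dark: a black bar of soap, 75 x 50 x 28 mm, not part of the job; its origin is the centre of its underside

How it is judged (in metres and radians):
On the way, in this order (a step that is already met when the one before it is completed fails the run):
1. every jar present stands on a spot of its own (within 20 mm), upright, label facing the scanner bar within 0.3 rad, let go and still (((horizontal distance between jar0_mid and spot0 below 0.02 m and z of jar0_mid in the frame of spot0 between 0.018 and 0.032 m) or (horizontal distance between jar0_mid and spot1 below 0.02 m and z of jar0_mid in the frame of spot1 between 0.018 and 0.032 m) or (horizontal distance between jar0_mid and spot2 below 0.02 m and z of jar0_mid in the frame of spot2 between 0.018 and 0.032 m)) and angle between the x axis of each of jar0_mid, jar1_mid, jar2_mid and the x axis of spot0, either way round below 0.3 rad and x of scan_bar in the frame of jar0_mid above 0 m and angle between each of jar0_mid, jar1_mid, jar2_mid's own z axis and vertical below 0.15 rad and ((horizontal distance between jar1_mid and spot0 below 0.02 m and z of jar1_mid in the frame of spot0 between 0.018 and 0.032 m) or (horizontal distance between jar1_mid and spot1 below 0.02 m and z of jar1_mid in the frame of spot1 between 0.018 and 0.032 m) or (horizontal distance between jar1_mid and spot2 below 0.02 m and z of jar1_mid in the frame of spot2 between 0.018 and 0.032 m)) and x of scan_bar in the frame of jar1_mid above 0 m and ((horizontal distance between jar2_mid and spot0 below 0.02 m and z of jar2_mid in the frame of spot0 between 0.018 and 0.032 m) or (horizontal distance between jar2_mid and spot1 below 0.02 m and z of jar2_mid in the frame of spot1 between 0.018 and 0.032 m) or (horizontal distance between jar2_mid and spot2 below 0.02 m and z of jar2_mid in the frame of spot2 between 0.018 and 0.032 m)) and x of scan_bar in the frame of jar2_mid above 0 m and linear speed of each of jar0, jar1, jar2 below 0.03 m/s and contact force between the fingers and jar0 below 0.2 N and contact force between the fingers and jar1 below 0.2 N and contact force between the fingers and jar2 below 0.2 N), for 0.2 s.
2. the start button is pressed past 4 mm while all the jars stand so (value of joint scan_button above 0.004 m and ((horizontal distance between jar0_mid and spot0 below 0.02 m and z of jar0_mid in the frame of spot0 between 0.018 and 0.032 m) or (horizontal distance between jar0_mid and spot1 below 0.02 m and z of jar0_mid in the frame of spot1 between 0.018 and 0.032 m) or (horizontal distance between jar0_mid and spot2 below 0.02 m and z of jar0_mid in the frame of spot2 between 0.018 and 0.032 m)) and angle between the x axis of each of jar0_mid, jar1_mid, jar2_mid and the x axis of spot0, either way round below 0.3 rad and x of scan_bar in the frame of jar0_mid above 0 m and angle between each of jar0_mid, jar1_mid, jar2_mid's own z axis and vertical below 0.15 rad and ((horizontal distance between jar1_mid and spot0 below 0.02 m and z of jar1_mid in the frame of spot0 between 0.018 and 0.032 m) or (horizontal distance between jar1_mid and spot1 below 0.02 m and z of jar1_mid in the frame of spot1 between 0.018 and 0.032 m) or (horizontal distance between jar1_mid and spot2 below 0.02 m and z of jar1_mid in the frame of spot2 between 0.018 and 0.032 m)) and x of scan_bar in the frame of jar1_mid above 0 m and ((horizontal distance between jar2_mid and spot0 below 0.02 m and z of jar2_mid in the frame of spot0 between 0.018 and 0.032 m) or (horizontal distance between jar2_mid and spot1 below 0.02 m and z of jar2_mid in the frame of spot1 between 0.018 and 0.032 m) or (horizontal distance between jar2_mid and spot2 below 0.02 m and z of jar2_mid in the frame of spot2 between 0.018 and 0.032 m)) and x of scan_bar in the frame of jar2_mid above 0 m), for 0.05 s.
At the end, for the whole second after the job is handed in: Every jar present stands upright (within 0.15 rad) on the floor of the packing tray, inside its walls, let go and still (x of jar0_mid in the frame of tray_in between -0.115 and 0.115 m and y of jar0_mid in the frame of tray_in between -0.045 and 0.045 m and z of jar0_mid in the frame of tray_in between 0.018 and 0.032 m and angle between each of jar0_mid, jar1_mid, jar2_mid's own z axis and vertical below 0.15 rad and linear speed of each of jar0, jar1, jar2 below 0.03 m/s and contact force between the fingers and jar0 below 0.2 N and x of jar1_mid in the frame of tray_in between -0.115 and 0.115 m and y of jar1_mid in the frame of tray_in between -0.045 and 0.045 m and z of jar1_mid in the frame of tray_in between 0.018 and 0.032 m and contact force between the fingers and jar1 below 0.2 N and x of jar2_mid in the frame of tray_in between -0.115 and 0.115 m and y of jar2_mid in the frame of tray_in between -0.045 and 0.045 m and z of jar2_mid in the frame of tray_in between 0.018 and 0.032 m and contact force between the fingers and jar2 below 0.2 N); the robot touches nothing.
It fails at once if the oil bottle is moved more than 30 mm (distance of oil_bottle from where it was at the start of the episode above 0.03 m).
It fails at once if the soap bar dark is moved more than 30 mm (distance of soap_bar_dark from where it was at the start of the episode above 0.03 m).
Of jar0, jar1, jar2 only 2 to 3 are there at a start; the rules pass over those that are not, and their reading is None.
At some moment in a run one of jar0, jar1, jar2 may be knocked a few centimetres aside while the robot is not near it.
It also fails if it takes over 210 s, if anything falls off the work surface, if the arm or the gripper's body presses on something with over 40 N, if the wrist force passes 120 N, or if a joint passes its speed limit or range.

## Working session

There is one attempt and no reset: what is moved stays moved. The work goes in short steps, Python scripts to look and compute and a tool call to move; the robot and the scene stay as the last step left them, time stands still between calls to the robot, and variables do not carry over. Pictures are saved under pics/ and viewed, at most 14 in all, crops included, and the job is handed in when it is done.

Besides the shell and the picture viewer there is one more tool, called as name(argument=value, ...) on one line, values as JSON. drive_tool: Moves the arm, as the interface text tells. Its arguments: {"type":"object","properties":{"dp":{"type":"array","items":{"type":"array","items":{"type":"number"}}},"twist":{"type":"array","items":{"type":"array","items":{"type":"number"}}},"fingers":{"type":"array","items":{"type":"number"}},"force":{"type":"number"}},"required":["dp","twist","fingers"]}

```bash
mkdir -p pics; ls; cat > h.py <<'E'
import numpy as np, cv2, time
from plant import manip
def st():
    s=manip.observe(); return s
def look(name):
    s=manip.observe(); d=manip.get_image(name)
    K=np.array(d["intrinsics"])
    if name=="wrist":
        T=np.array(d["tool_from_camera"]); Rw=np.array(s["orientation"]); p=np.array(s["ee_pos"])
        Rc=Rw@T[:3,:3]; c=Rw@T[:3,3]+p
    else:
        R=np.array(d["R"]);t=np.array(d["t"]).ravel(); Rc=R.T; c=-R.T@t
    return d["img"],d["depth"],K,Rc,c
def ray(K,Rc,c,uv,z):
    uv=np.atleast_2d(uv).astype(float)
    r=np.c_[uv,np.ones(len(uv))]@np.linalg.inv(K).T@Rc.T
    return c+r*((z-c[2])/r[:,2])[:,None]
def pts(K,Rc,c,dep):
    v,u=np.mgrid[:dep.shape[0],:dep.shape[1]]
    r=np.stack([u,v,np.ones_like(u)],-1)@np.linalg.inv(K).T
    return (r*dep[...,None])@Rc.T+c
E
python3 - <<'E'
from h import *
for n in("top","side","wrist"):
    im,d,K,Rc,c=look(n); cv2.imwrite(f"pics/{n}0.png",im); print(n,c.round(),Rc.round(2).tolist(),K[0,0])
s=st();print(s)
E
```

```text
pics
top [ 524.  -19. 1107.] [[0.01, -1.0, 0.05], [-1.0, -0.01, 0.02], [-0.02, -0.05, -1.0]] 482.0687224305732
side [401. 731. 894.] [[-0.97, -0.17, 0.16], [-0.23, 0.7, -0.67], [-0.0, -0.69, -0.72]] 473.8623705159941
wrist [197. 650. 383.] [[0.4, 0.88, 0.27], [0.92, -0.38, -0.12], [-0.0, 0.29, -0.96]] 359.63439382120066
{'time': 0.15, 'joint_positions': array([-72.48528322,  27.36591569,   1.28204626,  89.16295165,
        -0.6577771 ,  63.55903993,  -4.76108578]), 'joint_vel': array([-0.03433911, -0.16438178, -0.03135037, -0.20907412,  0.07959442,
        0.0682151 ,  0.06994896]), 'tau': array([ 2.75744162e-03, -5.83287692e+01,  1.53685838e+00, -2.72871995e+01,
       -5.41761203e-02,  1.44247236e-02,  1.25690431e-04]), 'ee_pos': array([271.24908149, 617.60221954, 221.91125565]), 'orientation': array([[-9.15605478e-01,  4.02077619e-01, -4.44416872e-04],
       [ 4.02077844e-01,  9.15604516e-01, -1.33363525e-03],
       [-1.29314790e-04, -1.39977392e-03, -9.99999012e-01]]), 'ft_force': array([-0.52785396, -0.21283846,  0.0280194 ]), 'torque': array([-0.01905287,  0.00354599,  0.00934673]), 'finger_force': 0.0, 'opening': 87.64263958869768}
```

View pics/top0.png

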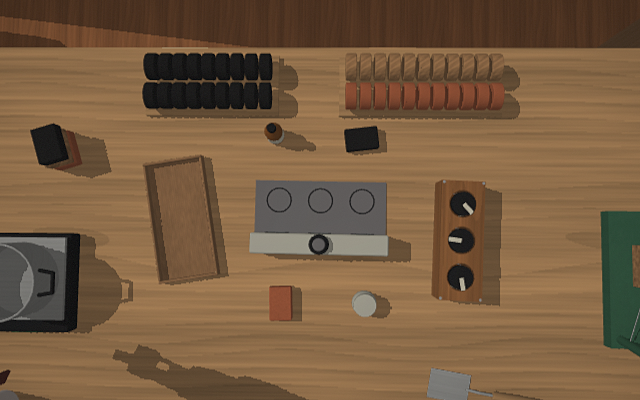

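View pics/side0.png

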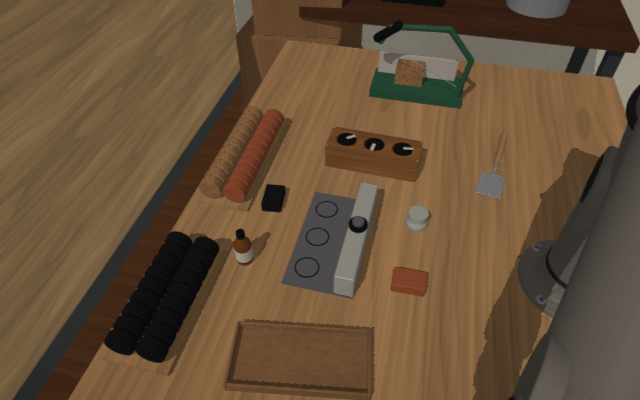

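The top view shows all three jars: lids at (462,204), (460,240) and (460,277), with strips pointing lower right, left and down. The spots are at (279,200), (320,200) and (362,201), the button is at (318,244), and the tilted tray runs from (145,163) to (226,275). The side view agrees. The bottle and the black bar lie beyond the scanner.

```bash
cat > m1.py <<'E'
from h import *
im,d,K,Rc,c=look("top"); g=cv2.cvtColor(im,cv2.COLOR_BGR2GRAY)
P=pts(K,Rc,c,d)
for (u,v) in[(462,204),(460,240),(460,277)]:
    w=16; cr=g[v-w:v+w+1,u-w:u+w+1]
    # lid disc: dark + enclosed white
    m=(cr<50).astype(np.uint8); cs,_=cv2.findContours(m,cv2.RETR_EXTERNAL,cv2.CHAIN_APPROX_NONE)
    k=max(cs,key=cv2.contourArea); (cx,cy),r=cv2.minEnclosingCircle(k)
    hull=np.zeros_like(m); cv2.circle(hull,(round(cx),round(cy)),int(r+1),1,-1)
    s=((cr>120)&(hull>0)); hs=cv2.cvtColor(im[v-w:v+w+1,u-w:u+w+1],cv2.COLOR_BGR2HSV)[...,1]; s&=hs<90
    ys,xs=np.nonzero(s)
    C=ray(K,Rc,c,[cx+u-w,cy+v-w],73)[0]; S=ray(K,Rc,c,np.c_[xs+u-w,ys+v-w],73)
    far=S.mean(0)-C; print("jar",C.round(1),"r",round(r*(c[2]-73)/K[0,0],1),"strip",far.round(1),len(xs),"yaw",np.degrees(np.arctan2(far[1],far[0])).round(1),"z",P[v-3:v+4,u-3:u+4,2].mean().round(1))
# spots: circle outlines
for (u,v) in[(279,200),(320,200),(362,201)]:
    w=17; cr=g[v-w:v+w+1,u-w:u+w+1]; m=(cr<np.median(cr)-20).astype(np.uint8)
    ys,xs=np.nonzero(m); (cx,cy),r=cv2.minEnclosingCircle(np.c_[xs,ys].astype(np.float32))
    q=ray(K,Rc,c,[cx+u-w,cy+v-w],4)[0]; print("spot",q.round(1),"r",round(r*(c[2]-4)/K[0,0],1),P[v,u,2].round(1))
u,v=318,244; w=14; m=(g[v-w:v+w,u-w:u+w]<60).astype(np.uint8); ys,xs=np.nonzero(m)
(cx,cy),r=cv2.minEnclosingCircle(np.c_[xs,ys].astype(np.float32)); zb=P[v-2:v+3,u-2:u+3,2].mean(); print("button",ray(K,Rc,c,[cx+u-w,cy+v-w],zb)[0].round(1),r*(c[2]-zb)/K[0,0])
# block via depth at height 72
for nm,zl,zh,box in[("block",60,84,(420,500,170,310)),("traywall",18,40,(135,235,145,290)),("bar",58,75,(240,395,225,262))]:
    u0,u1,v0,v1=box; q=P[v0:v1,u0:u1].reshape(-1,3); ok=(q[:,2]>zl)&(q[:,2]<zh)&(d[v0:v1,u0:u1].ravel()>0); q=q[ok]
    rc=cv2.minAreaRect(q[:,:2].astype(np.float32)); print(nm,len(q),rc,np.median(q[:,2]))
print("trayfloor",np.median(P[200:240,175:195,2]))
E
python3 m1.py
```

```text
jar [ 576.6 -298.7   73. ] r 28.2 strip [ -9.  -10.6   0. ] 53 yaw -130.4 z 72.2
jar [ 499.9 -295.2   73. ] r 29.0 strip [ 1.1 13.3  0. ] 57 yaw 85.2 z 72.4
jar [ 421.5 -292.2   73. ] r 28.8 strip [-14.9  -3.9   0. ] 52 yaw -165.4 z 93.0
spot [587.4 102.    4. ] r 29.4 5.8
spot [586.1   7.2   4. ] r 29.4 3.1
spot [585.  -87.9   4. ] r 29.2 3.5
button [494.    3.4  91.4] 27.036423295384797
block 5150 ((500.5919494628906, -296.69781494140625), (93.99298858642578, 256.7481689453125), 87.7418441772461) 71.21966951243894
traywall 1046 ((542.955322265625, 324.76739501953125), (276.4852294921875, 138.12503051757812), 9.25686264038086) 22.630017609654374
bar 2588 ((489.33428955078125, 8.639907836914062), (300.3548278808594, 45.30486297607422), 89.2486801147461) 68.95511668986171
trayfloor 5.197009160824564
```

```bash
python3 -c "
import cv2,numpy as np
a=cv2.imread('pics/top0.png'); a=a[170:310,240:500]; cv2.imwrite('pics/crop1.png',cv2.resize(a,None,fx=3,fy=3,interpolation=cv2.INTER_CUBIC))"
```

```text
(no output)
```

View pics/crop1.png

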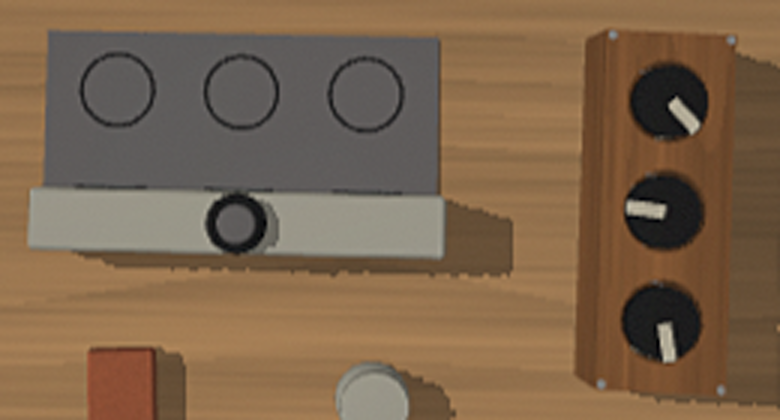

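Both views agree with the given sizes: block 257×94, spots 95 mm apart, tray 276×138. Moving over the block for a closer look.

```bash
cat >> h.py <<'E'
def plan(*wps):
    """wps: (x,y,z,psi) -> dp (m) in tool axes, twist about tool z (deg)"""
    s=manip.observe(); R=np.array(s["orientation"]); p=np.array(s["ee_pos"]); ps=np.degrees(np.arctan2(R[1,1],R[0,1]))
    print("t",round(s["time"],1),"at",p.round(1),"psi",ps.round(1),"tilt",R[2,:2].round(4),"F",np.round(s["ft_force"],1),"open",round(s["opening"],1))
    for w in wps:
        print(w,"dp",((R.T@(np.array(w[:3])-p))/1000).round(4).tolist(),"twz",round(-((w[3]-ps+180)%360-180),1))
E
python3 -c "
from h import *
plan((450,450,220,40),(600,150,220,30),(590,-100,220,10),(500,-270,220,0))"
```

```text
t 0.2 at [271.3 617.7 222.1] psi 66.3 tilt [-0.0001 -0.0011] F [-0.   0.3 -0.4] open 87.6
(450, 450, 220, 40) dp [-0.2311, -0.0817, 0.0022] twz 26.3
(600, 150, 220, 30) dp [-0.489, -0.2961, 0.0024] twz 36.3
(590, -100, 220, 10) dp [-0.5804, -0.529, 0.0027] twz 56.3
(500, -270, 220, 0) dp [-0.5664, -0.7208, 0.0029] twz 66.3
```

drive_tool(dp=[[-0.058,-0.02,0],[-0.116,-0.04,0],[-0.173,-0.06,0],[-0.231,-0.082,0],[-0.275,-0.118,0],[-0.318,-0.154,0],[-0.361,-0.19,0],[-0.404,-0.225,0],[-0.447,-0.26,0],[-0.489,-0.296,0]], twist=[[0,0,7],[0,0,13],[0,0,20],[0,0,26],[0,0,28],[0,0,30],[0,0,32],[0,0,34],[0,0,35],[0,0,36.3]], fingers=[0,0,0,0,0,0,0,0,0,0])

```text
time: 1.45
ee_pos: [600.7, 148.9, 222.6]
orientation: [[-0.5, 0.866, 0.0], [0.866, 0.5, 0.0], [0.0, 0.0, -1.0]]
ft_force: [0.3, 0.5, -0.3]
opening: 0.1
finger_force: 0.0
```

```bash
python3 -c "
from h import *
plan((590,-100,220,10),(500,-280,220,0))"
```

```text
t 1.4 at [600.7 148.9 222.6] psi 30.0 tilt [0.0001 0.0001] F [ 0.3  0.5 -0.3] open 0.1
(590, -100, 220, 10) dp [-0.2103, -0.1336, 0.0026] twz 20.0
(500, -280, 220, 0) dp [-0.3212, -0.3014, 0.0026] twz 30.0
```

drive_tool(dp=[[-0.045,-0.027,0],[-0.09,-0.055,0],[-0.13,-0.082,0],[-0.17,-0.11,0],[-0.21,-0.134,0],[-0.238,-0.175,0],[-0.266,-0.217,0],[-0.294,-0.259,0],[-0.321,-0.3,0],[-0.321,-0.3,0]], twist=[[0,0,4],[0,0,8],[0,0,12],[0,0,16],[0,0,20],[0,0,22],[0,0,25],[0,0,28],[0,0,30],[0,0,30]], fingers=[0,0,0,0,0,0,0,0,0,0])

```text
time: 2.7
ee_pos: [498.0, -281.9, 223.0]
orientation: [[0.008, 1.0, -0.0], [1.0, -0.008, -0.002], [-0.002, -0.0, -1.0]]
ft_force: [-0.5, 0.6, 0.4]
opening: 0.1
finger_force: 0.0
```

```bash
python3 -c "
from h import *
im,d,K,Rc,c=look('wrist'); cv2.imwrite('pics/w1.png',im); print(c)
g=cv2.cvtColor(im,cv2.COLOR_BGR2GRAY)
for X in[(576.6,-298.7,73),(499.9,-295.2,73),(421.5,-292.2,73)]:
    q=Rc.T@(np.array(X)-c); print((K@q/q[2])[:2].round(), q[2])
np.savez('w1.npz',im=im,d=d,K=K,Rc=Rc,c=c)
"
```

```text
[ 498.99602326 -201.14073826  384.32837011]
[407. 201.] 325.99361301277105
[323. 198.] 325.2153549432914
[236. 195.] 324.5904260463874
```

View pics/w1.png

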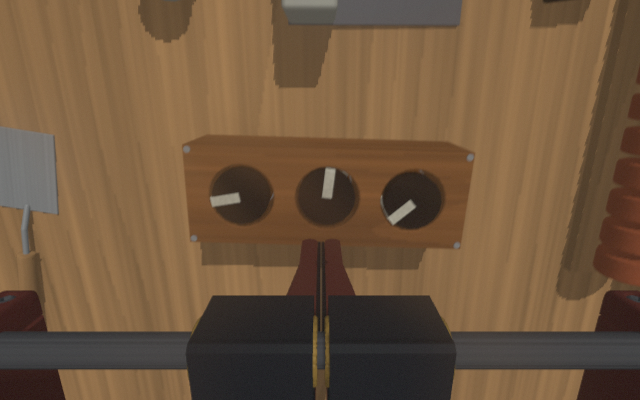

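The wrist view shows the wells at (241,195), (327,195) and (412,199), each with a clear white strip. Measuring those.

```bash
cat > m2.py <<'E'
from h import *
z=np.load('w1.npz'); im,d,K,Rc,c=[z[k] for k in('im','d','K','Rc','c')]
h=cv2.cvtColor(im,cv2.COLOR_BGR2HSV)
m=((h[...,2]>110)&(h[...,1]<90)).astype(np.uint8)
for n,(u,v) in zip("012",[(412,199),(327,195),(241,195)]):
    q=np.zeros_like(m); cv2.circle(q,(u,v),31,1,-1); q&=m
    N,L,S,_=cv2.connectedComponentsWithStats(q); b=1+np.argmax(S[1:,4]); ys,xs=np.nonzero(L==b)
    X=ray(K,Rc,c,np.c_[xs,ys],73)[:,:2]; rc=cv2.minAreaRect(X.astype(np.float32)); B=cv2.boxPoints(rc)
    mu=X.mean(0); w,V=np.linalg.eigh(np.cov((X-mu).T)); a=V[:,1]; C0=ray(K,Rc,c,[u,v],73)[0,:2]
    if a@(mu-C0)<0:a=-a
    inner=((X-mu)@a).min(); outer=((X-mu)@a).max()
    print("jar",n,"size",np.round(rc[1],1),"yaw",np.degrees(np.arctan2(a[1],a[0])).round(1),"centre from strip",(mu+a*inner).round(1),"outer-26",(mu+a*(outer-26)).round(1),"circle",C0.round(1))
# block corner screws at z72
for uv in[(187,149),(470,157),(193,238),(456,245)]: print(ray(K,Rc,c,uv,72)[0].round(1))
E
python3 m2.py
```

```text
jar 0 size [25.9  9.3] yaw -139.0 centre from strip [ 581.5 -300.9] outer-26 [ 581.5 -300.8] circle [ 580.6 -297.2]
jar 1 size [28.   8.9] yaw 82.5 centre from strip [ 503.  -295.4] outer-26 [ 503.2 -293.4] circle [ 503.7 -292.9]
jar 2 size [26.2  9.7] yaw -170.9 centre from strip [ 424.1 -294.1] outer-26 [ 423.9 -294.1] circle [ 426.  -292.3]
[ 381.8 -250.4   72. ]
[ 629.1 -259.4   72. ]
[ 377.6 -334.3   72. ]
[ 625.5 -343.4   72. ]
```

```bash
python3 -c "
from h import *
plan((581.5,-300,110,20),(581.5,-300,66,20))"
```

```text
t 2.8 at [ 499.6 -279.2  222.7] psi -0.2 tilt [-0.0002 -0.    ] F [0.5 1.6 0.6] open 0.4
(581.5, -300, 110, 20) dp [-0.0204, 0.0819, 0.1127] twz -20.2
(581.5, -300, 66, 20) dp [-0.0204, 0.082, 0.1567] twz -20.2
```

drive_tool(dp=[[-0.007,0.03,0.03],[-0.014,0.06,0.07],[-0.02,0.082,0.112],[-0.02,0.082,0.125],[-0.02,0.082,0.138],[-0.02,0.082,0.146],[-0.02,0.082,0.152],[-0.02,0.082,0.157],[-0.02,0.082,0.157],[-0.02,0.082,0.157]], twist=[[0,0,-7],[0,0,-14],[0,0,-20],[0,0,-20],[0,0,-20],[0,0,-20],[0,0,-20],[0,0,-20],[0,0,-20],[0,0,-20]], fingers=[0,0,0,0,0,0,0,0,0,0], force=15)

```text
time: 4.0
ee_pos: [582.9, -297.6, 66.3]
orientation: [[-0.342, 0.94, 0.001], [0.94, 0.342, -0.0], [-0.0, 0.001, -1.0]]
ft_force: [-1.2, 1.7, 3.0]
opening: 0.4
finger_force: 1.9
```

drive_tool(dp=[[0,0,0.0018],[0,0,0.0018],[0,0,-0.035],[-0.002,-0.002,-0.08],[-0.002,-0.002,-0.08],[-0.002,-0.002,-0.08],[-0.002,-0.002,-0.08],[-0.002,-0.002,-0.08],[-0.002,-0.002,-0.08],[-0.002,-0.002,-0.08]], twist=[[0,0,0],[0,0,0],[0,0,0],[0,0,0],[0,0,0],[0,0,0],[0,0,0],[0,0,0],[0,0,0],[0,0,0]], fingers=[0,0,0,0,1,1,1,1,1,1])

```text
time: 5.25
ee_pos: [581.4, -300.1, 145.4]
orientation: [[-0.342, 0.94, -0.0], [0.94, 0.342, 0.0], [0.0, -0.0, -1.0]]
ft_force: [-0.7, 0.7, -1.0]
opening: 56.9
finger_force: 0.0
```

```bash
python3 -c "
from h import *
im,d,K,Rc,c=look('wrist'); cv2.imwrite('pics/w2.png',im)
P=pts(K,Rc,c,d); q=P.reshape(-1,3); k=(d.ravel()>0)&(np.hypot(q[:,0]-581.5,q[:,1]+300)<24); print('lid z',np.percentile(q[k,2],[10,50,90]), k.sum())
k&=(q[:,2]>100)&(q[:,2]<125); print(q[k].mean(0))
plan((581.5,-300,82,20))"
```

```text
lid z [109.3585272  110.42278517 111.6322367 ] 5614
[ 581.27906334 -299.39261533  110.40894628]
t 5.3 at [ 581.5 -300.1  145.5] psi 20.0 tilt [ 0.0002 -0.0002] F [-0.4  0.2  0.4] open 61.0
(581.5, -300, 82, 20) dp [0.0001, 0.0001, 0.0635] twz -0.0
```

View pics/w2.png

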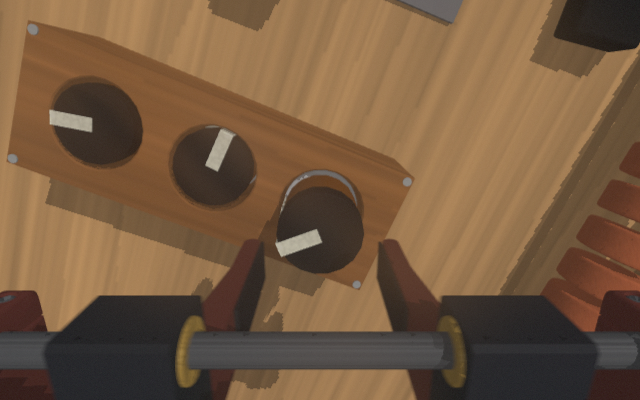

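Jar 0 has sprung up, with its lid at z=110 around (320,230) in the picture, centred between the fingers. Descending to grip it.

drive_tool(dp=[[0,0,0.01],[0,0,0.02],[0,0,0.03],[0,0,0.042],[0,0,0.054],[0,0,0.064],[0,0,0.064],[0,0,0.064],[0,0,0.064],[0,0,0.064]], twist=[[0,0,0],[0,0,0],[0,0,0],[0,0,0],[0,0,0],[0,0,0],[0,0,0],[0,0,0],[0,0,0],[0,0,0]], fingers=[1,1,1,1,1,1,0.3,0.3,0.3,0.3], force=20)

```text
time: 6.55
ee_pos: [581.7, -300.3, 82.1]
orientation: [[-0.342, 0.94, 0.001], [0.94, 0.342, -0.0], [-0.0, 0.0, -1.0]]
ft_force: [0.1, -0.2, 1.1]
opening: 51.4
finger_force: 20.1
```

```bash
python3 -c "
from h import *
plan((581.5,-300,130,20),(585,-88,110,-21.7),(585,-88,24,-21.7))"
```

```text
t 6.5 at [ 581.7 -300.3   82.1] psi 20.0 tilt [-0.0004  0.0005] F [ 0.1 -0.2  1.1] open 51.4
(581.5, -300, 130, 20) dp [0.0003, -0.0001, -0.0479] twz -0.0
(585, -88, 110, -21.7) dp [0.1984, 0.0757, -0.028] twz 41.7
(585, -88, 24, -21.7) dp [0.1984, 0.0757, 0.058] twz 41.7
```

drive_tool(dp=[[0,0,-0.025],[0,0,-0.05],[0.035,0.014,-0.05],[0.075,0.03,-0.05],[0.115,0.045,-0.05],[0.155,0.061,-0.05],[0.197,0.077,-0.04],[0.197,0.077,-0.01],[0.197,0.077,0.02],[0.197,0.077,0.04]], twist=[[0,0,0],[0,0,0],[0,0,8],[0,0,16],[0,0,24],[0,0,33],[0,0,41.7],[0,0,41.7],[0,0,41.7],[0,0,41.7]], fingers=[0.3,0.3,0.3,0.3,0.3,0.3,0.3,0.3,0.3,0.3])

```text
time: 7.8
ee_pos: [586.1, -88.3, 40.4]
orientation: [[0.369, 0.929, -0.001], [0.929, -0.369, 0.0], [-0.0, -0.001, -1.0]]
ft_force: [-0.6, 0.5, -1.3]
opening: 51.5
finger_force: 20.0
```

```bash
python3 -c "
from h import *
im,d,K,Rc,c=look('wrist'); cv2.imwrite('pics/w3.png',im); np.savez('w3.npz',im=im,d=d,K=K,Rc=Rc,c=c)
plan((587,-89,25.5,-21.7))"
```

```text
t 7.8 at [584.7 -88.2  38.4] psi -21.7 tilt [-0.0013 -0.0037] F [-0.3  0.7 -2.5] open 51.5
(587, -89, 25.5, -21.7) dp [0.0001, 0.0024, 0.0129] twz 0.0
```

View pics/w3.png

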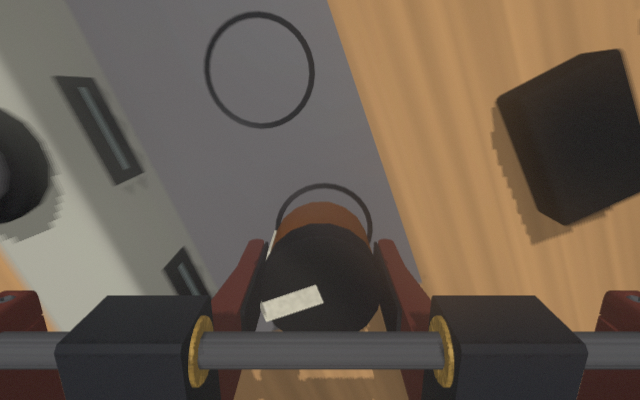

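```bash
cat > strip.py <<'E'
from h import *
def strip(im,K,Rc,c,uv,r,z):
    h=cv2.cvtColor(im,cv2.COLOR_BGR2HSV); m=((h[...,2]>110)&(h[...,1]<90)).astype(np.uint8)
    q=np.zeros_like(m); cv2.circle(q,uv,r,1,-1); q&=m
    N,L,S,_=cv2.connectedComponentsWithStats(q); b=1+np.argmax(S[1:,4]); ys,xs=np.nonzero(L==b)
    X=ray(K,Rc,c,np.c_[xs,ys],z)[:,:2]; mu=X.mean(0); w,V=np.linalg.eigh(np.cov((X-mu).T)); a=V[:,1]
    C0=ray(K,Rc,c,uv,z)[0,:2]; a=a if a@(mu-C0)>0 else -a
    o=((X-mu)@a).max(); i=((X-mu)@a).min()
    return np.degrees(np.arctan2(a[1],a[0])).round(1),(mu+a*i).round(1),round(o-i,1),len(xs)
E
python3 - <<'E'
from strip import *
z=np.load('w3.npz'); im,d,K,Rc,c=[z[k] for k in('im','d','K','Rc','c')]
print(strip(im,K,Rc,c,(322,285),70,68.7))
g=cv2.cvtColor(im,cv2.COLOR_BGR2GRAY)
m=np.zeros_like(g); cv2.circle(m,(259,70),64,1,-1); cv2.circle(m,(259,70),40,0,-1); m&=(g<70).astype(np.uint8)
ys,xs=np.nonzero(m); X=ray(K,Rc,c,np.c_[xs,ys],4); print('spot1',cv2.minEnclosingCircle(X[:,:2].astype(np.float32)))
e=ray(K,Rc,c,[(327,0),(420,277)],4); print('plate edge',e.round(1),np.degrees(np.arctan2(*(e[0]-e[1])[:2])))
E
```

```text
(np.float64(179.9), array([585.4, -89.5]), np.float64(26.9), 1238)
spot1 ((589.6619873046875, 6.126517295837402), 28.498472213745117)
plate edge [[ 634.5   24.4    4. ]
 [ 632.1 -138.8    4. ]] 0.831956159618887
```

drive_tool(dp=[[0,0.002,0.004],[0,0.003,0.008],[0,0.003,0.011],[0,0.003,0.013],[0,0.003,0.013],[0,0.003,0.013],[0,0.003,0.013],[0,0.003,0.013],[0,0.003,-0.03],[0,0.003,-0.08]], twist=[[0,0,0],[0,0,0],[0,0,0],[0,0,0],[0,0,0],[0,0,0],[0,0,0],[0,0,0],[0,0,0],[0,0,0]], fingers=[0.3,0.3,0.3,0.3,0.3,1,1,1,1,1])

```text
time: 9.1
ee_pos: [588.6, -89.7, 122.0]
orientation: [[0.37, 0.929, -0.002], [0.929, -0.37, -0.0], [-0.001, -0.002, -1.0]]
ft_force: [1.1, -0.0, 0.7]
opening: 87.4
finger_force: 0.0
```

```bash
python3 -c "
from h import *
plan((587,-89,150,-21.7),(503.5,-296.9,110,-45),(503.5,-296.9,90,-45),(503.5,-296.9,65.5,-45))"
```

```text
t 9.1 at [588.6 -89.7 122. ] psi -21.7 tilt [-0.001  -0.0019] F [ 1.1 -0.   0.7] open 87.4
(587, -89, 150, -21.7) dp [0.0001, -0.0018, -0.028] twz -0.0
(503.5, -296.9, 110, -45) dp [-0.2239, -0.0024, 0.0123] twz 23.3
(503.5, -296.9, 90, -45) dp [-0.2239, -0.0024, 0.0323] twz 23.3
(503.5, -296.9, 65.5, -45) dp [-0.2239, -0.0023, 0.0568] twz 23.3
```

drive_tool(dp=[[-0.02,0,-0.015],[-0.06,0,-0.02],[-0.11,-0.001,-0.02],[-0.16,-0.002,-0.02],[-0.2,-0.002,-0.01],[-0.224,-0.002,0],[-0.224,-0.002,0.01],[-0.224,-0.002,0.02],[-0.224,-0.002,0.03],[-0.224,-0.002,0.037]], twist=[[0,0,0],[0,0,5],[0,0,10],[0,0,15],[0,0,20],[0,0,23.3],[0,0,23.3],[0,0,23.3],[0,0,23.3],[0,0,23.3]], fingers=[0,0,0,0,0,0,0,0,0,0])

```text
time: 10.35
ee_pos: [504.9, -296.0, 83.8]
orientation: [[0.706, 0.708, -0.0], [0.708, -0.706, 0.001], [0.0, -0.001, -1.0]]
ft_force: [0.1, 0.5, -0.2]
opening: 0.6
finger_force: 0.0
```

```bash
python3 -c "
from h import *
plan((503.5,-296.9,65,-45),(503.5,-296.9,145,-45))"
```

```text
t 10.3 at [ 504.9 -296.    83.8] psi -44.9 tilt [ 0.0001 -0.0008] F [ 0.1  0.5 -0.2] open 0.6
(503.5, -296.9, 65, -45) dp [-0.0016, -0.0004, 0.0188] twz 0.1
(503.5, -296.9, 145, -45) dp [-0.0016, -0.0005, -0.0612] twz 0.1
```

drive_tool(dp=[[-0.001,0,0.008],[-0.001,0,0.013],[-0.001,0,0.017],[-0.001,0,0.0195],[-0.001,0,0.0195],[-0.001,0,0.0195],[-0.002,0,-0.02],[-0.002,0,-0.06],[-0.002,0,-0.06],[-0.002,0,-0.06]], twist=[[0,0,0],[0,0,0],[0,0,0],[0,0,0],[0,0,0],[0,0,0],[0,0,0],[0,0,0],[0,0,0],[0,0,0]], fingers=[0,0,0,0,0,0,0,1,1,1])

```text
time: 11.6
ee_pos: [503.0, -298.2, 144.0]
orientation: [[0.707, 0.707, -0.0], [0.707, -0.707, 0.0], [0.0, -0.001, -1.0]]
ft_force: [0.2, -0.6, -0.8]
opening: 27.2
finger_force: 0.0
```

```bash
cat > lid.py <<'E'
from h import *
import sys
x,y=map(float,sys.argv[1:3])
im,d,K,Rc,c=look('wrist'); P=pts(K,Rc,c,d); q=P.reshape(-1,3); k=(d.ravel()>0)&(np.hypot(q[:,0]-x,q[:,1]-y)<40)
k&=(q[:,2]>100)&(q[:,2]<118); print('lid',k.sum(),q[k].mean(0).round(1),'box',cv2.minEnclosingCircle(q[k,:2].astype(np.float32)))
E
python3 lid.py 503.5 -296.9; python3 -c "
from h import *
plan((503.5,-296.9,82,-45))"
```

```text
lid 5501 [ 505.2 -294.3  110.2] box ((502.60052490234375, -295.72662353515625), 26.62359619140625)
t 11.7 at [ 502.7 -298.   143.6] psi -45.0 tilt [-0.0004 -0.0015] F [ 0.2 -0.3  0.7] open 30.8
(503.5, -296.9, 82, -45) dp [0.0013, -0.0001, 0.0616] twz 0.0
```

drive_tool(dp=[[0.001,0,0.005],[0.001,0,0.01],[0.001,0,0.015],[0.001,0,0.02],[0.001,0,0.025],[0.001,0,0.04],[0.001,0,0.055],[0.001,0,0.061],[0.001,0,0.061],[0.001,0,0.061]], twist=[[0,0,0],[0,0,0],[0,0,0],[0,0,0],[0,0,0],[0,0,0],[0,0,0],[0,0,0],[0,0,0],[0,0,0]], fingers=[1,1,1,1,1,1,1,0.3,0.3,0.3])

```text
time: 12.9
ee_pos: [504.1, -298.2, 83.9]
orientation: [[0.707, 0.707, 0.0], [0.707, -0.707, -0.0], [0.0, 0.001, -1.0]]
ft_force: [-0.3, -0.1, 0.1]
opening: 61.0
finger_force: 0.0
```

```bash
python3 -c "
from h import *
plan((503.5,-296.9,130,-45),(589.7,6.1,110,51.8),(589.7,6.1,40,51.8))"
```

```text
t 12.9 at [ 504.1 -298.2   83.9] psi -45.0 tilt [0.0001 0.0005] F [-0.3 -0.1  0.1] open 61.0
(503.5, -296.9, 130, -45) dp [0.0005, -0.0013, -0.0461] twz -0.0
(589.7, 6.1, 110, 51.8) dp [0.2756, -0.1547, -0.0261] twz -96.8
(589.7, 6.1, 40, 51.8) dp [0.2756, -0.1547, 0.0439] twz -96.8
```

drive_tool(dp=[[0,0,0],[0,0,0],[0,0,-0.025],[0,0,-0.05],[0.03,-0.016,-0.05],[0.075,-0.042,-0.05],[0.125,-0.07,-0.05],[0.175,-0.098,-0.05],[0.225,-0.126,-0.05],[0.276,-0.155,-0.04]], twist=[[0,0,0],[0,0,0],[0,0,0],[0,0,-10],[0,0,-20],[0,0,-30],[0,0,-40],[0,0,-50],[0,0,-60],[0,0,-70]], fingers=[0.3,0.3,0.3,0.3,0.3,0.3,0.3,0.3,0.3,0.3])

```text
time: 14.15
ee_pos: [590.6, 8.6, 124.4]
orientation: [[-0.427, 0.904, 0.002], [0.904, 0.427, 0.0], [-0.001, 0.002, -1.0]]
ft_force: [-0.4, -0.8, -0.8]
opening: 51.8
finger_force: 20.0
```

```bash
python3 -c "
from h import *
plan((589.7,6.1,60,51.8),(589.7,6.1,40,51.8),(589.7,6.1,27.3,51.8))"
```

```text
t 14.2 at [590.6   8.6 124.4] psi 25.3 tilt [-0.0008  0.0023] F [-0.4 -0.8 -0.8] open 51.8
(589.7, 6.1, 60, 51.8) dp [-0.0018, -0.002, 0.0644] twz -26.5
(589.7, 6.1, 40, 51.8) dp [-0.0018, -0.002, 0.0844] twz -26.5
(589.7, 6.1, 27.3, 51.8) dp [-0.0018, -0.0021, 0.0971] twz -26.5
```

drive_tool(dp=[[-0.002,-0.002,0.015],[-0.002,-0.002,0.035],[-0.002,-0.002,0.055],[-0.002,-0.002,0.075],[-0.002,-0.002,0.088],[-0.002,-0.002,0.094],[-0.002,-0.002,0.0965],[-0.002,-0.002,0.0965],[-0.002,-0.002,0.0965],[-0.002,-0.002,0.0965]], twist=[[0,0,-10],[0,0,-20],[0,0,-26.5],[0,0,-26.5],[0,0,-26.5],[0,0,-26.5],[0,0,-26.5],[0,0,-26.5],[0,0,-26.5],[0,0,-26.5]], fingers=[0.3,0.3,0.3,0.3,0.3,0.3,0.3,0.3,0.6,1])

```text
time: 15.4
ee_pos: [589.0, 4.3, 27.7]
orientation: [[-0.783, 0.623, 0.001], [0.623, 0.783, 0.0], [-0.001, 0.001, -1.0]]
ft_force: [0.2, 0.2, 0.8]
opening: 59.0
finger_force: 0.0
```

```bash
python3 -c "
from h import *
plan((589.7,6.1,110,51.8),(425.5,-294,85,0))"
```

```text
t 15.4 at [589.    4.3  27.7] psi 51.5 tilt [-0.0007  0.0008] F [0.2 0.2 0.8] open 59.0
(589.7, 6.1, 110, 51.8) dp [0.0005, 0.0019, -0.0823] twz -0.3
(425.5, -294, 85, 0) dp [-0.0578, -0.3351, -0.0575] twz 51.5
```

drive_tool(dp=[[0,0,0],[0,0,0],[0,0,-0.04],[0,0,-0.09],[-0.008,-0.045,-0.095],[-0.018,-0.105,-0.095],[-0.029,-0.165,-0.095],[-0.039,-0.225,-0.095],[-0.049,-0.285,-0.09],[-0.058,-0.335,-0.075]], twist=[[0,0,0],[0,0,0],[0,0,0],[0,0,0],[0,0,9],[0,0,18],[0,0,27],[0,0,36],[0,0,44],[0,0,51.5]], fingers=[1,1,1,1,0,0,0,0,0,0])

```text
time: 16.65
ee_pos: [424.6, -296.3, 102.8]
orientation: [[0.006, 1.0, 0.002], [1.0, -0.006, -0.001], [-0.001, 0.002, -1.0]]
ft_force: [0.3, 0.3, -0.9]
opening: 31.3
finger_force: 0.0
```

```bash
python3 -c "
from h import *
plan((425.5,-294,85,0),(425.5,-294,65,0),(425.5,-294,145,0))"
```

```text
t 16.6 at [ 424.6 -296.3  102.8] psi -0.3 tilt [-0.0009  0.0021] F [ 0.3  0.3 -0.9] open 31.3
(425.5, -294, 85, 0) dp [0.0023, 0.0009, 0.0178] twz -0.3
(425.5, -294, 65, 0) dp [0.0023, 0.0008, 0.0378] twz -0.3
(425.5, -294, 145, 0) dp [0.0023, 0.001, -0.0422] twz -0.3
```

drive_tool(dp=[[0.001,0.001,0.008],[0.001,0.001,0.014],[0.001,0.001,0.018],[0.001,0.001,0.024],[0.001,0.001,0.03],[0.001,0.001,0.035],[0.001,0.001,0.0385],[0.001,0.001,0.0385],[0.001,0.001,0],[0.001,0.001,-0.042]], twist=[[0,0,0],[0,0,0],[0,0,0],[0,0,0],[0,0,0],[0,0,0],[0,0,0],[0,0,0],[0,0,0],[0,0,0]], fingers=[0,0,0,0,0,0,0,0,0,0.4])

```text
time: 17.9
ee_pos: [426.0, -292.7, 144.6]
orientation: [[-0.0, 1.0, -0.002], [1.0, 0.0, 0.0], [0.0, -0.002, -1.0]]
ft_force: [1.5, 0.4, 0.4]
opening: 7.3
finger_force: 0.0
```

```bash
python3 lid.py 425.5 -294; python3 -c "
from h import *
plan((425.5,-294,145,0),(425.5,-294,83,0))"
```

```text
lid 0 [nan nan nan] box ((0.0, 0.0), 0.0)
t 17.9 at [ 428.4 -294.8  149.6] psi -0.1 tilt [-0.0024  0.0058] F [ 1.1 -2.1  2.6] open 11.3
(425.5, -294, 145, 0) dp [0.0008, -0.0029, 0.0045] twz -0.1
(425.5, -294, 83, 0) dp [0.001, -0.0033, 0.0665] twz -0.1lid.py:5: RuntimeWarning: Mean of empty slice.
  k&=(q[:,2]>100)&(q[:,2]<118); print('lid',k.sum(),q[k].mean(0).round(1),'box',cv2.minEnclosingCircle(q[k,:2].astype(np.float32)))
  ret = um.true_divide(
```

```bash
sed -i 's/^k&=/print("z pct",np.percentile(q[k,2],[5,50,95]).round(1))\nk\&=/' lid.py; python3 lid.py 425.5 -294 2>/dev/null; python3 -c "
from h import *
plan((425.5,-294,65,0))"
```

```text
z pct [ 71.  244.7 253.4]
lid 3732 [ 423.6 -291.5  100.9] box ((423.54412841796875, -294.7696838378906), 26.41954231262207)
t 18.0 at [ 428.6 -294.5  147.6] psi -0.0 tilt [-0.0025  0.0065] F [-0.2 -0.6 -0.1] open 14.8
(425.5, -294, 65, 0) dp [0.0007, -0.0036, 0.0826] twz -0.0
```

```bash
for i in 1 2 3; do python3 lid.py 425.5 -294 2>/dev/null; done; python3 -c "
from h import *
plan((425.5,-294,82,0))"
```

```text
z pct [ 71.  241.9 251.5]
lid 4725 [ 424.1 -290.9  105. ] box ((423.3791198730469, -294.6171569824219), 26.523195266723633)
z pct [ 71.  238.7 249.5]
lid 4975 [ 424.2 -290.5  108.9] box ((423.3711242675781, -294.2998352050781), 26.50176239013672)
z pct [ 71.  235.5 248.2]
lid 5138 [ 424.4 -290.7  110.1] box ((423.4192199707031, -294.3433532714844), 26.496395111083984)
t 18.1 at [ 426.2 -292.5  143.6] psi 0.0 tilt [ 0.0006 -0.0003] F [-0.3 -0.2 -0.2] open 26.9
(425.5, -294, 82, 0) dp [-0.0015, -0.0007, 0.0616] twz 0.0
```

drive_tool(dp=[[-0.0015,-0.002,0.005],[-0.0015,-0.002,0.01],[-0.0015,-0.002,0.015],[-0.0015,-0.002,0.02],[-0.0015,-0.002,0.025],[-0.0015,-0.002,0.035],[-0.0015,-0.002,0.05],[-0.0015,-0.002,0.0605],[-0.0015,-0.002,0.061],[-0.0015,-0.002,0.061]], twist=[[0,0,0],[0,0,0],[0,0,0],[0,0,0],[0,0,0],[0,0,0],[0,0,0],[0,0,0],[0,0,0],[0,0,0]], fingers=[1,1,1,1,1,1,1,1,0.3,0.3])

```text
time: 19.4
ee_pos: [424.4, -294.7, 83.2]
orientation: [[0.0, 1.0, -0.0], [1.0, -0.0, -0.0], [-0.0, -0.0, -1.0]]
ft_force: [1.1, -0.2, 0.5]
opening: 71.4
finger_force: 0.0
```

```bash
python3 -c "
from h import *
plan((424,-294,135,0),(520,-100,140,0),(591,101,135,-9.8))"
```

```text
t 19.4 at [ 424.4 -294.7   83.2] psi -0.0 tilt [-0.0001 -0.    ] F [ 1.1 -0.2  0.5] open 71.4
(424, -294, 135, 0) dp [0.0007, -0.0004, -0.0518] twz -0.0
(520, -100, 140, 0) dp [0.1947, 0.0956, -0.0568] twz -0.0
(591, 101, 135, -9.8) dp [0.3958, 0.1665, -0.0519] twz 9.8
```

drive_tool(dp=[[0,0,0],[0,0,0],[0,0,0],[0,0,-0.03],[0.02,0.01,-0.058],[0.07,0.035,-0.06],[0.125,0.061,-0.06],[0.18,0.088,-0.06],[0.233,0.11,-0.06],[0.285,0.128,-0.06]], twist=[[0,0,0],[0,0,0],[0,0,0],[0,0,0],[0,0,2],[0,0,4],[0,0,6],[0,0,8],[0,0,9.8],[0,0,9.8]], fingers=[0.3,0.3,0.3,0.3,0.3,0.3,0.3,0.3,0.3,0.3])

```text
time: 20.65
ee_pos: [553.0, -7.5, 143.2]
orientation: [[0.17, 0.985, 0.0], [0.985, -0.17, -0.0], [0.0, 0.0, -1.0]]
ft_force: [0.6, -0.3, -0.8]
opening: 51.9
finger_force: 20.0
```

```bash
python3 -c "
from h import *
plan((591,101,130,-9.8),(591,101,27,-9.8))"
```

```text
t 20.6 at [553.   -7.5 143.2] psi -9.8 tilt [0.     0.0003] F [ 0.6 -0.3 -0.8] open 51.9
(591, 101, 130, -9.8) dp [0.1133, 0.019, 0.0132] twz 0.0
(591, 101, 27, -9.8) dp [0.1133, 0.019, 0.1162] twz 0.0
```

drive_tool(dp=[[0.05,0.008,0],[0.09,0.015,0.01],[0.113,0.019,0.035],[0.113,0.019,0.06],[0.113,0.019,0.085],[0.113,0.019,0.102],[0.113,0.019,0.111],[0.113,0.019,0.115],[0.113,0.019,0.1158],[0.113,0.019,0.1158]], twist=[[0,0,0],[0,0,0],[0,0,0],[0,0,0],[0,0,0],[0,0,0],[0,0,0],[0,0,0],[0,0,0],[0,0,0]], fingers=[0.3,0.3,0.3,0.3,0.3,0.3,0.3,0.3,0.3,0.4])

```text
time: 21.9
ee_pos: [590.8, 98.6, 27.9]
orientation: [[0.17, 0.985, 0.001], [0.985, -0.17, 0.0], [0.0, 0.001, -1.0]]
ft_force: [-0.3, 0.2, -1.0]
opening: 51.4
finger_force: 20.0
```

drive_tool(dp=[[0,0,0],[0,0,0],[0,0,0],[0,0,0],[0,0,-0.03],[0,0,-0.07],[0,0,-0.11],[0,0,-0.15],[0,0,-0.19],[0,0,-0.19]], twist=[[0,0,0],[0,0,0],[0,0,0],[0,0,0],[0,0,0],[0,0,0],[0,0,0],[0,0,0],[0,0,0],[0,0,0]], fingers=[1,1,1,1,1,1,1,1,1,1])

```text
time: 23.15
ee_pos: [592.3, 98.6, 220.6]
orientation: [[0.171, 0.985, 0.006], [0.985, -0.171, 0.002], [0.003, 0.005, -1.0]]
ft_force: [0.6, -0.3, -0.6]
opening: 87.4
finger_force: 0.0
```

```bash
python3 -c "
from h import *
im,d,K,Rc,c=look('top'); cv2.imwrite('pics/t2.png',im)
im,d,K,Rc,c=look('wrist'); cv2.imwrite('pics/w4.png',im); np.savez('w4.npz',im=im,d=d,K=K,Rc=Rc,c=c)
plan((530,8,170,0))"
```

```text
t 23.2 at [590.1  98.6 217.1] psi -9.8 tilt [ 0.0003 -0.0002] F [ 0.5  0.5 -0.5] open 87.9
(530, 8, 170, 0) dp [-0.0996, -0.0438, 0.0471] twz -9.8
```

View pics/w4.png

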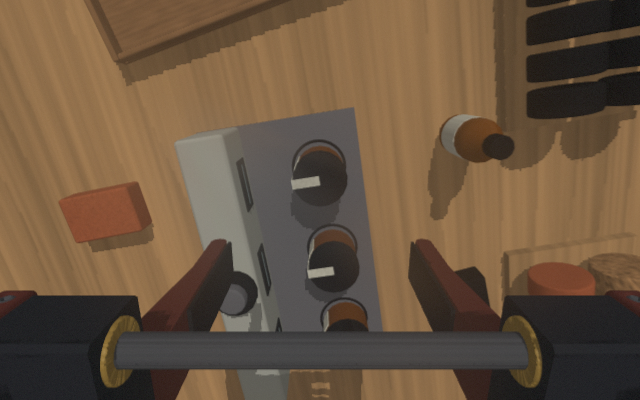

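The wrist view shows the jars standing on spots 0 and 1 at (319,180) and (333,268), labels toward the bar, and part of the third at (345,320). Measuring all of them and the button.

```bash
cat > m3.py <<'E'
from strip import *
import sys
im,d,K,Rc,c=look("top")
h=cv2.cvtColor(im,cv2.COLOR_BGR2HSV)
for S in[(591,101),(589.7,6.1),(588.4,-88.9)]:
    q=Rc.T@(np.array([S[0]-3.6,S[1]+1,54])-c); uv=(K@q/q[2])[:2].round().astype(int)
    x=strip(im,K,Rc,c,(int(uv[0]),int(uv[1])),14,54); print('top',S,'yaw',x[0],'centre(+3.6,-1)',x[1]+[3.6,-1],x[2:])
E
python3 m3.py; python3 - <<'E'
from strip import *
z=np.load('w4.npz'); im,d,K,Rc,c=[z[k] for k in('im','d','K','Rc','c')]
for uv in[(319,180),(333,268)]: print(strip(im,K,Rc,c,uv,28,54))
P=pts(K,Rc,c,d); print('button z',np.median(P[288:302,230:246,2]), 'ray',ray(K,Rc,c,(237,294),np.median(P[288:302,230:246,2])), P[294,237])
E
```

```text
top (591, 101) yaw 180.0 centre(+3.6,-1) [591.1  98.2] (np.float64(26.4), 51)
top (589.7, 6.1) yaw -178.7 centre(+3.6,-1) [589.6   4.4] (np.float64(26.4), 51)
top (588.4, -88.9) yaw 176.3 centre(+3.6,-1) [588.2 -90.9] (np.float64(26.8), 50)
(np.float64(179.8), array([589.8,  98.8]), np.float64(25.9), 265)
(np.float64(177.5), array([587.9,   4. ]), np.float64(26.3), 222)
button z 90.62256912217745 ray [[499.33885571  14.87469267  90.62256912]] [500.08143511  16.0228947   92.66242226]
```

drive_tool(dp=[[-0.03,-0.03,0],[-0.06,-0.05,0.0],[-0.08,-0.07,0.01],[-0.106,-0.078,0.03],[-0.106,-0.078,0.04],[-0.106,-0.078,0.04],[-0.106,-0.078,0.04],[-0.106,-0.078,0.04],[-0.106,-0.078,0.04],[-0.106,-0.078,0.04]], twist=[[0,0,-3],[0,0,-6],[0,0,-9.8],[0,0,-9.8],[0,0,-9.8],[0,0,-9.8],[0,0,-9.8],[0,0,-9.8],[0,0,-9.8],[0,0,-9.8]], fingers=[0,0,0,0,0,0,0,0,0,0])

```text
time: 24.55
ee_pos: [495.6, 7.5, 177.5]
orientation: [[-0.0, 1.0, 0.0], [1.0, 0.0, 0.0], [0.0, 0.0, -1.0]]
ft_force: [0.5, 0.2, -0.2]
opening: 0.1
finger_force: 0.0
```

```bash
python3 -c "
from h import *
im,d,K,Rc,c=look('wrist'); cv2.imwrite('pics/w5.png',im[60:380,120:520]); np.savez('w5.npz',im=im,d=d,K=K,Rc=Rc,c=c)
P=pts(K,Rc,c,d); q=P.reshape(-1,3); k=(d.ravel()>0)&(np.hypot(q[:,0]-495,q[:,1]-6)<30); print(np.histogram(q[k,2],np.arange(62,110,3)))
k&=(q[:,2]>80)&(q[:,2]<100); print(q[k].mean(0),cv2.minEnclosingCircle(q[k,:2].astype(np.float32)))
plan((495,6,120,0))"
```

```text
(array([   4,  121,  959,   36,   44,  110, 1275,   46,   58,  889,  133,
          0,    0,    0,    0]), array([ 62,  65,  68,  71,  74,  77,  80,  83,  86,  89,  92,  95,  98,
       101, 104, 107]))
[491.58685761  10.09268708  85.70205453] ((491.5002746582031, 8.237518310546875), 21.72561264038086)
t 24.6 at [495.6   7.5 177.5] psi -0.0 tilt [0.0002 0.0003] F [-0.5  0.2 -0. ] open 0.8
(495, 6, 120, 0) dp [-0.0015, -0.0006, 0.0575] twz -0.0
```

View pics/w5.png

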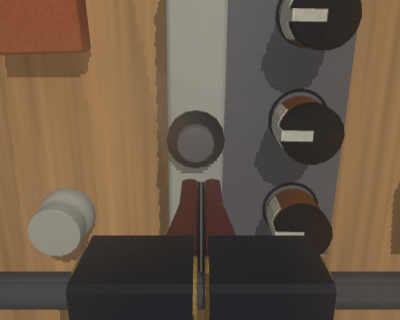

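The crop shows the button at (195,139) on its collar: measured centre (491.5, 8.2), top z≈91. All three jars stand on their spots with labels to the bar, so I'm pressing.

drive_tool(dp=[[0,-0.002,0.03],[0.0005,-0.004,0.06],[0.0005,-0.004,0.075],[0.0005,-0.004,0.082],[0.0005,-0.004,0.086],[0.0005,-0.004,0.09],[0.0005,-0.004,0.0925],[0.0005,-0.004,0.0933],[0.0005,-0.004,0.0933],[0.0005,-0.004,0.0933]], twist=[[0,0,0],[0,0,0],[0,0,0],[0,0,0],[0,0,0],[0,0,0],[0,0,0],[0,0,0],[0,0,0],[0,0,0]], fingers=[0,0,0,0,0,0,0,0,0,0])

```text
time: 25.85
ee_pos: [492.0, 7.8, 86.0]
orientation: [[0.001, 1.0, 0.001], [1.0, -0.001, 0.002], [0.002, 0.001, -1.0]]
ft_force: [-7.8, 0.0, 24.6]
opening: 0.4
finger_force: 12.0
```

```bash
python3 -c "
from h import *
im,d,K,Rc,c=look('side'); cv2.imwrite('pics/s2.png',im[170:310,260:420])
im,d,K,Rc,c=look('wrist'); cv2.imwrite('pics/w6.png',im)
a=cv2.resize(cv2.imread('pics/s2.png'),None,fx=3,fy=3); b=cv2.resize(im,None,fx=.8,fy=.8); W=np.zeros((320+280,800,3),np.uint8)
W[:280,:320]=a[:280,:320] if 0 else cv2.resize(a,(320,280)); W[280:600,:512]=b; cv2.imwrite('pics/c6.png',W); print(manip.observe()['ft_force'])
plan((492,8,150,0))"
```

```text
[-7.0879178  -0.29712944 23.69117022]
t 25.9 at [492.    7.9  86. ] psi -0.0 tilt [0.0018 0.001 ] F [-7.1 -0.3 23.7] open 0.5
(492, 8, 150, 0) dp [0.0002, 0.0, -0.064] twz -0.0
```

View pics/c6.png

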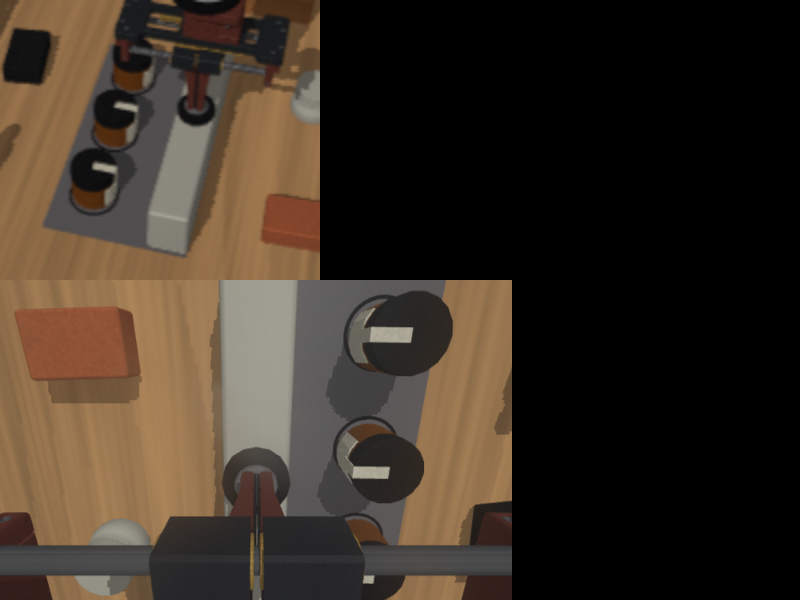

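The side and wrist views with the button down (about 24 N, bottomed out) show all jars still in place. Now packing.

drive_tool(dp=[[0,0,-0.02],[0,0,-0.06],[0.02,0.02,-0.07],[0.05,0.05,-0.07],[0.09,0.098,-0.07],[0.09,0.098,-0.07],[0.09,0.098,-0.07],[0.09,0.098,-0.07],[0.09,0.098,-0.07],[0.09,0.098,-0.07]], twist=[[0,0,0],[0,0,-10],[0,0,-20],[0,0,-30],[0,0,-40],[0,0,-50],[0,0,-60],[0,0,-70],[0,0,-80],[0,0,-90]], fingers=[0,0,1,1,1,1,1,1,1,1])

```text
time: 27.2
ee_pos: [589.7, 98.0, 154.2]
orientation: [[-1.0, -0.006, 0.001], [-0.006, 1.0, 0.0], [-0.001, 0.0, -1.0]]
ft_force: [0.7, -0.6, -0.3]
opening: 76.9
finger_force: 0.0
```

```bash
python3 m3.py; python3 -c "
from h import *
im,d,K,Rc,c=look('top'); cv2.imwrite('pics/t3.png',im)
plan((590,98.5,110,99.3),(590,98.5,27,99.3))"
```

```text
top (591, 101) yaw 5.5 centre(+3.6,-1) [574.8 119.3] (np.float64(42.2), 120)
top (589.7, 6.1) yaw -178.7 centre(+3.6,-1) [589.6   4.4] (np.float64(26.4), 51)
top (588.4, -88.9) yaw 177.0 centre(+3.6,-1) [588.3 -91.3] (np.float64(24.5), 54)
t 27.3 at [589.7  97.8 154.3] psi 90.0 tilt [-0.0007  0.0005] F [ 0.9 -0.5 -0.3] open 85.4
(590, 98.5, 110, 99.3) dp [-0.0002, 0.0007, 0.0443] twz -9.3
(590, 98.5, 27, 99.3) dp [-0.0002, 0.0007, 0.1273] twz -9.3
```

View pics/t3.png

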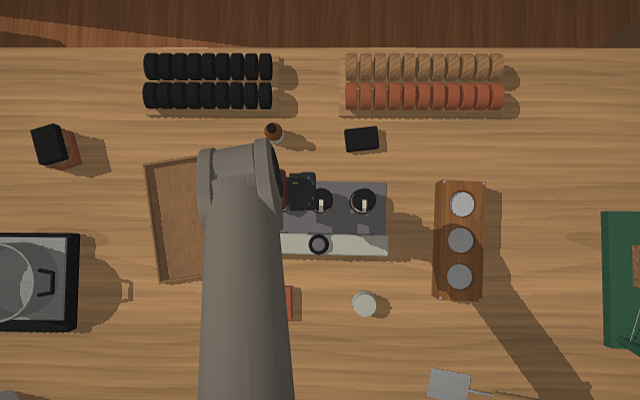

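```bash
sed 's/q\[:,2\]>100)&(q\[:,2\]<118/q[:,2]>46)\&(q[:,2]<62/' lid.py > lid2.py; python3 lid2.py 590 98.5
```

```text
z pct [  3.1 248.7 251.9]
lid 3484 [589.1  98.3  53.2] box ((589.8977661132812, 98.38391876220703), 26.592309951782227)
```

drive_tool(dp=[[0,0,0.03],[0,0,0.06],[0,0,0.085],[0,0,0.105],[0,0,0.118],[0,0,0.126],[0,0,0.126],[0,0,0.126],[0,0,0.126],[0,0,0.126]], twist=[[0,0,-5],[0,0,-9.3],[0,0,-9.3],[0,0,-9.3],[0,0,-9.3],[0,0,-9.3],[0,0,-9.3],[0,0,-9.3],[0,0,-9.3],[0,0,-9.3]], fingers=[1,1,1,1,1,1,0.3,0.3,0.3,0.3])

```text
time: 28.6
ee_pos: [589.7, 98.0, 28.5]
orientation: [[-0.987, -0.161, 0.001], [-0.161, 0.987, 0.0], [-0.001, 0.0, -1.0]]
ft_force: [-0.1, -0.1, 2.3]
opening: 51.4
finger_force: 20.0
```

```bash
python3 -c "
from h import *
plan((590,98.5,110,99.3),(623,336.4,110,99.3),(623,336.4,30,99.3))"
```

```text
t 28.6 at [589.7  98.   28.5] psi 99.3 tilt [-0.0008  0.0002] F [-0.1 -0.1  2.3] open 51.4
(590, 98.5, 110, 99.3) dp [-0.0004, 0.0004, -0.0815] twz -0.0
(623, 336.4, 110, 99.3) dp [-0.0713, 0.2299, -0.0814] twz -0.0
(623, 336.4, 30, 99.3) dp [-0.0713, 0.2299, -0.0014] twz -0.0
```

drive_tool(dp=[[0,0,-0.04],[0,0,-0.07],[-0.015,0.05,-0.075],[-0.033,0.105,-0.075],[-0.052,0.165,-0.075],[-0.071,0.23,-0.075],[-0.071,0.23,-0.06],[-0.071,0.23,-0.04],[-0.071,0.23,-0.02],[-0.071,0.23,-0.012]], twist=[[0,0,0],[0,0,0],[0,0,0],[0,0,0],[0,0,0],[0,0,0],[0,0,0],[0,0,0],[0,0,0],[0,0,0]], fingers=[0.3,0.3,0.3,0.3,0.3,0.3,0.3,0.3,0.3,0.3])

```text
time: 29.85
ee_pos: [621.7, 333.6, 37.8]
orientation: [[-0.987, -0.159, -0.003], [-0.159, 0.987, -0.002], [0.003, -0.002, -1.0]]
ft_force: [0.4, -0.2, -0.6]
opening: 51.7
finger_force: 20.0
```

```bash
python3 -c "
from h import *
im,d,K,Rc,c=look('wrist'); cv2.imwrite('pics/w7.png',im)
plan((623,336.4,30.5,99.3))"
```

```text
t 29.9 at [621.6 333.9  37.5] psi 99.2 tilt [ 0.0032 -0.0019] F [ 0.   0.1 -1.8] open 51.6
(623, 336.4, 30.5, 99.3) dp [-0.0018, 0.0022, 0.007] twz -0.1
```

View pics/w7.png

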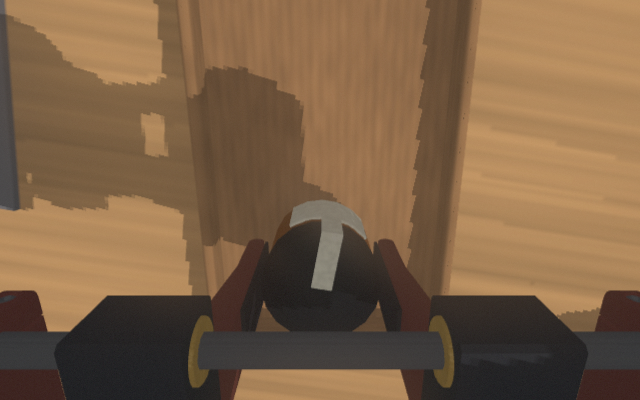

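The jar is centred between the tray walls (walls near columns 200 and 455, jar at 322). Setting it down.

drive_tool(dp=[[0,0.001,0.003],[0,0.001,0.006],[0,0.001,0.007],[0,0.001,0.007],[0,0.001,0.007],[0,0.001,0.007],[0,0.001,0.007],[0,0.001,-0.03],[0,0.001,-0.08],[0,0.001,-0.1]], twist=[[0,0,0],[0,0,0],[0,0,0],[0,0,0],[0,0,0],[0,0,0],[0,0,0],[0,0,0],[0,0,0],[0,0,0]], fingers=[0.3,0.3,0.3,0.3,0.75,0.75,0.75,0.75,0.75,0.75])

```text
time: 31.15
ee_pos: [623.8, 338.0, 143.5]
orientation: [[-0.987, -0.161, 0.004], [-0.161, 0.987, 0.003], [-0.004, 0.002, -1.0]]
ft_force: [0.5, -1.0, 0.1]
opening: 66.0
finger_force: 0.0
```

```bash
python3 m3.py;  python3 -c "
from h import *
plan((589,4.2,110,99.3),(589,4.2,28.5,99.3))"
```

```text
top (591, 101) yaw nan centre(+3.6,-1) [nan nan] (np.float64(nan), 1)
top (589.7, 6.1) yaw -178.7 centre(+3.6,-1) [589.6   4.4] (np.float64(26.4), 51)
top (588.4, -88.9) yaw 174.4 centre(+3.6,-1) [588.4 -91.6] (np.float64(27.2), 61)
t 31.2 at [624.3 338.4 145. ] psi 99.3 tilt [-0.0061  0.0026] F [-0.2  0.5  2. ] open 65.7
(589, 4.2, 110, 99.3) dp [0.089, -0.3242, 0.0336] twz -0.0
(589, 4.2, 28.5, 99.3) dp [0.0894, -0.3244, 0.1151] twz -0.0strip.py:6: RuntimeWarning: Degrees of freedom <= 0 for slice
  X=ray(K,Rc,c,np.c_[xs,ys],z)[:,:2]; mu=X.mean(0); w,V=np.linalg.eigh(np.cov((X-mu).T)); a=V[:,1]
  c *= np.true_divide(1, fact)
  c *= np.true_divide(1, fact)
```

drive_tool(dp=[[0.014,-0.05,0],[0.03,-0.108,0],[0.046,-0.166,0],[0.062,-0.225,0],[0.078,-0.283,0],[0.089,-0.324,0.01],[0.089,-0.324,0.02],[0.089,-0.324,0.03],[0.089,-0.324,0.03],[0.089,-0.324,0.03]], twist=[[0,0,0],[0,0,0],[0,0,0],[0,0,0],[0,0,0],[0,0,0],[0,0,0],[0,0,0],[0,0,0],[0,0,0]], fingers=[1,1,1,1,1,1,1,1,1,1])

```text
time: 32.45
ee_pos: [586.9, 4.6, 109.9]
orientation: [[-0.987, -0.164, -0.0], [-0.164, 0.987, 0.0], [0.0, 0.0, -1.0]]
ft_force: [-0.3, -0.0, -0.0]
opening: 88.0
finger_force: 0.0
```

```bash
python3 lid2.py 589 4.2;  python3 -c "
from h import *
plan((589,4.2,28.5,99.3))"
```

```text
z pct [  3.  202.6 207.5]
lid 4811 [587.    3.5  53.2] box ((588.302001953125, 3.3504998683929443), 26.83660888671875)
t 32.5 at [587.    4.4 110.2] psi 99.4 tilt [-0.0003  0.0002] F [ 0.3 -0.3 -0.9] open 87.5
(589, 4.2, 28.5, 99.3) dp [-0.0019, -0.0005, 0.0817] twz 0.1
```

drive_tool(dp=[[-0.001,-0.001,0.03],[-0.001,-0.001,0.055],[-0.001,-0.001,0.07],[-0.001,-0.001,0.08],[-0.001,-0.001,0.0815],[-0.001,-0.001,0.0815],[-0.001,-0.001,0.0815],[-0.001,-0.001,0.0815],[-0.001,-0.001,0.0815],[-0.001,-0.001,0.0815]], twist=[[0,0,0],[0,0,0],[0,0,0],[0,0,0],[0,0,0],[0,0,0],[0,0,0],[0,0,0],[0,0,0],[0,0,0]], fingers=[1,1,1,1,1,0.3,0.3,0.3,0.3,0.3])

```text
time: 33.75
ee_pos: [588.1, 2.6, 28.9]
orientation: [[-0.987, -0.162, 0.0], [-0.162, 0.987, 0.0], [-0.0, 0.0, -1.0]]
ft_force: [-0.1, 0.6, 3.0]
opening: 51.9
finger_force: 20.0
```

```bash
python3 -c "
from h import *
plan((589,4.2,120,99.3),(546,324,110,99.3),(546,324,30.5,99.3))"
```

```text
t 33.8 at [588.1   2.6  28.9] psi 99.3 tilt [-0.0004  0.0003] F [-0.1  0.6  3. ] open 51.9
(589, 4.2, 120, 99.3) dp [-0.0012, 0.0014, -0.0911] twz -0.0
(546, 324, 110, 99.3) dp [-0.0105, 0.324, -0.081] twz -0.0
(546, 324, 30.5, 99.3) dp [-0.0104, 0.324, -0.0015] twz -0.0
```

drive_tool(dp=[[0,0,-0.04],[0,0.01,-0.07],[-0.002,0.06,-0.075],[-0.004,0.115,-0.075],[-0.006,0.17,-0.075],[-0.008,0.225,-0.075],[-0.009,0.28,-0.075],[-0.0105,0.324,-0.07],[-0.0105,0.324,-0.05],[-0.0105,0.324,-0.03]], twist=[[0,0,0],[0,0,0],[0,0,0],[0,0,0],[0,0,0],[0,0,0],[0,0,0],[0,0,0],[0,0,0],[0,0,0]], fingers=[0.3,0.3,0.3,0.3,0.3,0.3,0.3,0.3,0.3,0.3])

```text
time: 35.0
ee_pos: [545.8, 322.7, 57.2]
orientation: [[-0.987, -0.161, -0.0], [-0.161, 0.987, -0.001], [0.001, -0.001, -1.0]]
ft_force: [0.1, -1.0, -2.3]
opening: 51.9
finger_force: 20.0
```

```bash
python3 -c "
from h import *
manip.get_image('side')
plan((546,324,30.8,99.3))"
```

```text
t 35.0 at [544.5 320.8  54.3] psi 99.2 tilt [ 0.0045 -0.0035] F [-1.  -0.2 -3.4] open 51.8
(546, 324, 30.8, 99.3) dp [-0.0021, 0.003, 0.0235] twz -0.1
```

drive_tool(dp=[[0,0,0.01],[0,0,0.02],[0,0,0.026],[0,0,0.0278],[0,0,0.0278],[0,0,0.0278],[0,0,0.0278],[0,0,0.0278],[0,0,0.0278],[0,0,0.0278]], twist=[[0,0,0],[0,0,0],[0,0,0],[0,0,0],[0,0,0],[0,0,0],[0,0,0],[0,0,0],[0,0,0],[0,0,0]], fingers=[0.3,0.3,0.3,0.3,0.3,0.3,0.75,0.75,0.75,0.75])

```text
time: 36.3
ee_pos: [546.0, 323.8, 30.8]
orientation: [[-0.987, -0.161, 0.0], [-0.161, 0.987, 0.0], [-0.0, 0.0, -1.0]]
ft_force: [-0.4, -0.1, 0.6]
opening: 66.0
finger_force: 0.0
```

drive_tool(dp=[[0,0,-0.03],[0,0,-0.07],[0,0,-0.1],[0.0,-0.03,-0.1],[0,-0.07,-0.1],[0,-0.07,-0.1],[0,-0.07,-0.1],[0,-0.07,-0.1],[0,-0.07,-0.1],[0,-0.07,-0.1]], twist=[[0,0,0],[0,0,0],[0,0,0],[0,0,0],[0,0,0],[0,0,0],[0,0,0],[0,0,0],[0,0,0],[0,0,0]], fingers=[0.75,0.75,0.75,1,1,1,1,1,1,1])

```text
time: 37.55
ee_pos: [557.0, 255.3, 130.7]
orientation: [[-0.987, -0.162, -0.0], [-0.162, 0.987, 0.0], [0.0, 0.0, -1.0]]
ft_force: [-0.7, -0.7, -0.0]
opening: 87.2
finger_force: 0.0
```

```bash
python3 m3.py 2>/dev/null | tail -1;  python3 -c "
from h import *
plan((588,-90,110,99.3))"
```

```text
t 37.6 at [557.1 255.1 130.7] psi 99.3 tilt [0.0001 0.    ] F [ 1.1 -0.2 -0.5] open 87.8
(588, -90, 110, 99.3) dp [0.0254, -0.3456, 0.0206] twz 0.0
```

drive_tool(dp=[[0.004,-0.05,0],[0.008,-0.108,0],[0.012,-0.166,0],[0.016,-0.225,0],[0.021,-0.285,0],[0.025,-0.346,0.01],[0.025,-0.346,0.02],[0.025,-0.346,0.02],[0.025,-0.346,0.02],[0.025,-0.346,0.02]], twist=[[0,0,0],[0,0,0],[0,0,0],[0,0,0],[0,0,0],[0,0,0],[0,0,0],[0,0,0],[0,0,0],[0,0,0]], fingers=[1,1,1,1,1,1,1,1,1,1])

```text
time: 38.85
ee_pos: [588.8, -89.0, 111.1]
orientation: [[-0.986, -0.164, 0.001], [-0.164, 0.986, 0.001], [-0.001, 0.0, -1.0]]
ft_force: [0.4, -0.3, -0.7]
opening: 88.0
finger_force: 0.0
```

```bash
python3 lid2.py 588 -90;  python3 -c "
from h import *
plan((588.4,-89.7,28.5,99.3))"
```

```text
z pct [  3.  204.3 208.7]
lid 4768 [587.2 -91.2  53.2] box ((588.07861328125, -91.23323822021484), 26.462417602539062)
t 38.9 at [588.8 -89.4 111.1] psi 99.4 tilt [-0.0007  0.0003] F [-0.2  0.5  0.1] open 87.9
(588.4, -89.7, 28.5, 99.3) dp [0.0005, -0.0003, 0.0826] twz 0.1
```

drive_tool(dp=[[0,-0.001,0.03],[0,-0.001,0.055],[0,-0.001,0.07],[0,-0.001,0.08],[0,-0.001,0.0825],[0,-0.001,0.0825],[0,-0.001,0.0825],[0,-0.001,0.0825],[0,-0.001,0.0825],[0,-0.001,0.0825]], twist=[[0,0,0],[0,0,0],[0,0,0],[0,0,0],[0,0,0],[0,0,0],[0,0,0],[0,0,0],[0,0,0],[0,0,0]], fingers=[1,1,1,1,1,0.3,0.3,0.3,0.3,0.3])

```text
time: 40.15
ee_pos: [588.8, -91.6, 28.6]
orientation: [[-0.987, -0.161, 0.0], [-0.161, 0.987, 0.0], [-0.0, 0.0, -1.0]]
ft_force: [-1.0, 1.1, 2.7]
opening: 51.6
finger_force: 20.0
```

```bash
python3 -c "
from h import *
plan((469,311,110,99.3),(469,311,30.5,99.3))"
```

```text
t 40.1 at [588.8 -91.6  28.6] psi 99.3 tilt [-0.0004  0.0002] F [-1.   1.1  2.7] open 51.6
(469, 311, 110, 99.3) dp [0.0531, 0.4166, -0.0814] twz -0.0
(469, 311, 30.5, 99.3) dp [0.0532, 0.4166, -0.0019] twz -0.0
```

drive_tool(dp=[[0,0,-0.05],[0,0.005,-0.095],[0.005,0.05,-0.11],[0.012,0.105,-0.11],[0.02,0.16,-0.11],[0.027,0.215,-0.11],[0.034,0.27,-0.11],[0.041,0.325,-0.11],[0.048,0.375,-0.11],[0.053,0.416,-0.1]], twist=[[0,0,0],[0,0,0],[0,0,0],[0,0,0],[0,0,0],[0,0,0],[0,0,0],[0,0,0],[0,0,0],[0,0,0]], fingers=[0.3,0.3,0.3,0.3,0.3,0.3,0.3,0.3,0.3,0.3])

```text
time: 41.4
ee_pos: [468.4, 312.6, 128.6]
orientation: [[-0.987, -0.163, 0.001], [-0.163, 0.987, 0.001], [-0.001, 0.001, -1.0]]
ft_force: [0.6, 0.2, -1.1]
opening: 51.4
finger_force: 20.0
```

drive_tool(dp=[[0,0,0.02],[0,0,0.04],[0,0,0.06],[0,0,0.075],[0,0,0.085],[0,0,0.085],[0,0,0.085],[0,0,0.085],[0,0,0.085],[0,0,0.085]], twist=[[0,0,0],[0,0,0],[0,0,0],[0,0,0],[0,0,0],[0,0,0],[0,0,0],[0,0,0],[0,0,0],[0,0,0]], fingers=[0.3,0.3,0.3,0.3,0.3,0.3,0.3,0.3,0.3,0.3])

```text
time: 42.65
ee_pos: [469.2, 310.3, 43.5]
orientation: [[-0.987, -0.161, 0.0], [-0.161, 0.987, 0.0], [-0.0, 0.0, -1.0]]
ft_force: [0.7, 0.7, -1.3]
opening: 51.6
finger_force: 20.0
```

```bash
python3 -c "
from h import *
im,d,K,Rc,c=look('wrist'); cv2.imwrite('pics/w8.png',im)
plan((469,311,30.5,99.3))"
```

```text
t 42.7 at [469.2 310.3  43.4] psi 99.3 tilt [-0.0002  0.0002] F [ 0.2  0.1 -1.2] open 51.3
(469, 311, 30.5, 99.3) dp [0.0001, 0.0007, 0.0129] twz -0.0
```

View pics/w8.png

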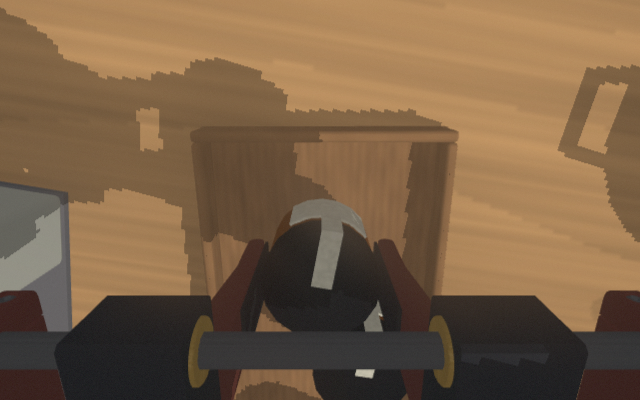

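The jar is centred in the tray's near end, but the jar behind it, near (362,370), looks shifted sideways. Checking with the other cameras before lowering.

```bash
python3 -c "
from h import *
out=[]
im,d,K,Rc,c=look('side'); a=cv2.resize(im[300:400,210:400],None,fx=2,fy=2)
im,d,K,Rc,c=look('top'); b=cv2.resize(im[140:300,130:290],None,fx=2,fy=2)
W=np.zeros((max(a.shape[0],b.shape[0]),a.shape[1]+b.shape[1],3),np.uint8); W[:a.shape[0],:a.shape[1]]=a; W[:b.shape[0],a.shape[1]:]=b
cv2.imwrite('pics/c9.png',W)"
```

```text
(no output)
```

View pics/c9.png

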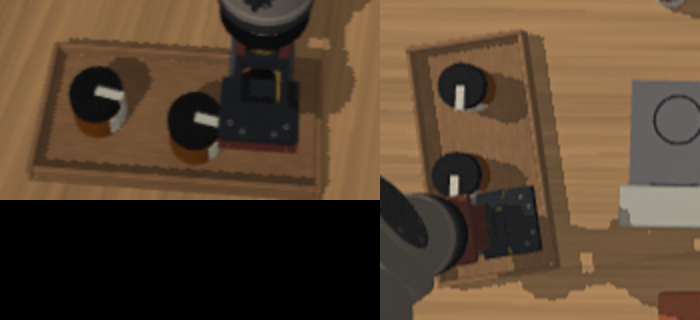

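```bash
python3 -c "
from strip import *
im,d,K,Rc,c=look('top')
for uv in[(171,183),(168,228)]:
    s=strip(im,K,Rc,c,uv,13,56); w=np.array(ray(K,Rc,c,uv,56)[0,:2])+[3.6,-1]
    q=np.array(s[1])+[3.6,-1]-[546,324]; t=np.radians(9.3); print(s,'tray xy',q@[np.cos(t),np.sin(t)],q@[-np.sin(t),np.cos(t)],'circle',w)
"
```

```text
(np.float64(-179.4), array([618.8, 337.9]), np.float64(26.5), 52) tray xy 77.4804660257134 0.3839068093510049 circle [622.36162786 333.66677689]
(np.float64(179.8), array([519.8, 341.9]), np.float64(21.9), 42) tray xy -19.571834614147065 20.330107964210985 circle [523.3815857  337.76223073]
```

Jar 1 was knocked to about (-20, +20) in the tray frame. It is still inside the limits and clear of the third slot, so I'm setting jar 0 down 8 mm further out.

drive_tool(dp=[[0.004,0,0],[0.008,0,0.004],[0.008,0,0.009],[0.008,0,0.012],[0.008,0,0.0128],[0.008,0,0.0128],[0.008,0,0.0128],[0.008,0,0.0128],[0.008,0,0.0128],[0.008,0,0.0128]], twist=[[0,0,0],[0,0,0],[0,0,0],[0,0,0],[0,0,0],[0,0,0],[0,0,0],[0,0,0],[0,0,0],[0,0,0]], fingers=[0.3,0.3,0.3,0.3,0.3,0.3,0.7,0.7,0.7,0.7])

```text
time: 44.1
ee_pos: [461.3, 309.0, 30.5]
orientation: [[-0.987, -0.161, 0.0], [-0.161, 0.987, 0.0], [-0.0, 0.0, -1.0]]
ft_force: [-0.3, -1.2, 0.6]
opening: 61.8
finger_force: 0.0
```

drive_tool(dp=[[0,0,-0.03],[0,0,-0.07],[0,0,-0.12],[0,-0.05,-0.15],[0,-0.1,-0.15],[0,-0.15,-0.15],[0,-0.2,-0.15],[0,-0.2,-0.15],[0,-0.2,-0.15],[0,-0.2,-0.15]], twist=[[0,0,0],[0,0,0],[0,0,0],[0,0,0],[0,0,0],[0,0,0],[0,0,0],[0,0,0],[0,0,0],[0,0,0]], fingers=[0.7,0.7,0.7,0.7,0.7,0.7,0.7,0.7,0.7,0.7])

```text
time: 45.35
ee_pos: [493.3, 113.2, 180.4]
orientation: [[-0.986, -0.164, -0.0], [-0.164, 0.986, 0.001], [0.0, 0.001, -1.0]]
ft_force: [0.1, 0.1, 0.3]
opening: 62.0
finger_force: 0.0
```

```bash
python3 -c "
from h import *
plan()
im,d,K,Rc,c=look('top'); P=pts(K,Rc,c,d); g=im.max(2); t=np.radians(9.3)
q=P.reshape(-1,3)+[3.6,-1,0]-[546,324,0]; x=q[:,:2]@[np.cos(t),np.sin(t)]; y=q[:,:2]@[-np.sin(t),np.cos(t)]
m=((abs(x)<125)&(abs(y)<58)&(q[:,2]>46)&(q[:,2]<66)).reshape(d.shape).astype(np.uint8)
n,L,S,C=cv2.connectedComponentsWithStats(m)
for i in range(1,n):
    if S[i,4]>60:
        k=L.ravel()==i; w=ray(K,Rc,c,C[i],55)[0,:2]+[3.6,-1]-[546,324]; print(S[i,4],'tray',w@[np.cos(t),np.sin(t)],w@[-np.sin(t),np.cos(t)],np.percentile(q[k,2],[5,50,95]))
cv2.imwrite('pics/t9.png',cv2.resize(im[100:310,120:420],None,fx=2,fy=2))"
```

```text
t 45.4 at [493.3 113.2 180.4] psi 99.4 tilt [0.0001 0.0005] F [0.1 0.1 0.3] open 62.0
451 tray 79.40765177030545 -1.276096440121343 [51.18008609 55.32470095 58.38567884]
431 tray -16.532258318013135 19.407557207834152 [51.20250502 55.25636089 58.41202094]
65 tray -83.44853956389606 17.125073186823233 [52.42640418 54.99986768 57.65826121]
```

View pics/t9.png

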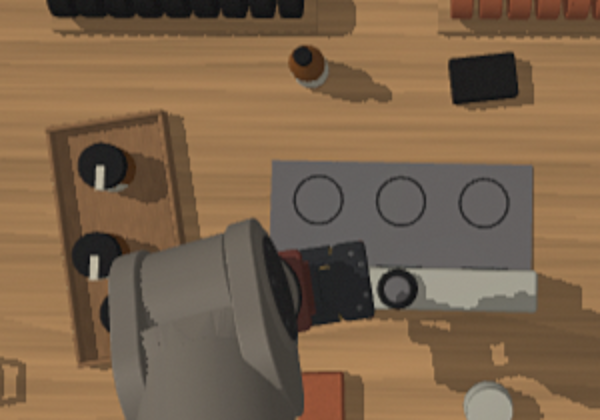

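The top view shows the jars upright in the tray at lids (102,165) and (97,255), with the third partly hidden behind the arm at (105,315). The bottle and black bar are untouched and the gripper is clear, so I'm handing in.

```bash
python3 -c "
from plant import manip
print(manip.hand_in())"
```

```text
the job is handed in; nothing more can be done
None
```

I scanned all three jars with the start button fully down, packed them upright in the tray and handed the job in at about 45 s; one jar was knocked aside in the tray but stayed within limits, the arm partly hid another in my last picture, and no verdict was returned.

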